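# Heft the boxes for the lead-filled weight

### The arm

A 6-joint arm with a two-finger parallel gripper is mounted at the origin on a cart in front of the work surface, level with it; the furniture and walls round the work are solid. World frame = base frame: x ahead of the robot, y to its left, z up, the work surface at z = 0. Lengths are in m, angles in degrees, forces in N, time in s.
With the tool pointing down it reaches from about 0.425 to 1.125 m from the base axis. Payload 14.9 kg.
Tool frame: the origin (TCP) lies between the finger pads; the fingertips stand 17 mm ahead of it and the grasp point (between the pads) lies 2 mm behind it; z points along the fingers, y is the line along which they close (so a half turn about z gives the same grasp; the last joint's range is limited). The gripper opens to 91 mm and grips with 3 to 60 N. Pads are 32 mm wide; open, the fingers measure 118 mm over their backs; the gripper's body (76 mm by 178 mm) begins 60 mm behind the grasp point.
Start: joints at [69.769, 21.709, 99.362, -0, 58.929, -1.908], TCP at [0.22, 0.665, 0.231] pointing down, gripper open.
Joint ranges: [-158.91, 158.91], [-42.39, 125.64], [0.06, 152.35], [-60.88, 240.88], [17.5, 164.5], [-176.32, 176.32]. Speed limits (degrees/s): [108.29, 108.29, 136.94, 180, 180, 180].

### API

Orientations are given as [roll, pitch, yaw] about the fixed x, y, z axes, in that order (R = Rz(yaw) Ry(pitch) Rx(roll)).
In Python, from plant import bot gives the robot as it stands. The module is installed in compiled form; this text tells all that it offers.
- The arm moves only by the tool jog_arm, never from a script. Its argument "targets" is a list of rows, each an object of numbers: "gripper": the finger opening in cm, from 0 to 9.12; "dx", "dy", "dz": the shift along the world's x, y, z in cm; "rx", "ry", "rz": the turn, a rotation vector about the world's x, y, z in degrees. In form: [{"gripper": .., "dx": .., "dy": .., "dz": .., "rx": .., "ry": .., "rz": ..}, ...]. A call has exactly 8 rows; each row shifts and turns the commanded pose from where the row before left it; what a row does not reach is not made up. A row lasts 1/10 s, in which the tool goes at most 50 mm and 8.59 degrees, less where a joint would pass 70% of its speed; a pose out of reach is approached as far as the arm can. A call with a gripper value outside its range is refused whole. The fingers move at their own pace and stop on an object; "force" is the grip in N (left out, the last holds). Time passes only in rows, so rows that do not move let the fingers close, or fill a call up. It gives the time, the measured TCP pose, the force, the opening and the grip force at its end, in the units of the state.
- bot.sense(): the state, without advancing time (a new reading comes with each control period).
- bot.get_image(name): name is "side" or "top"; returns a dict with "color" (400x640x3 uint8, red, green, blue), "fov_y" (degrees; the focal length in pixels is half the picture's height over the tangent of half this angle, whatever the lens; pixels are square), "cx", "cy" (the principal point, pixels), "D" ([k1, k2, p1, p2, k3] as OpenCV has them; the pictures are not rectified), "rvec" (rotation vector, rad) and "tvec" (3), from world to camera coordinates, as OpenCV has them. Camera axes: x right, y down, z forward; pixel columns grow to the right and rows downward; lengths in m; the calibration is good to about 2 mm. A picture is of the moment at which its call begins. There is no depth.
- bot.finish_job(): hands the job in; it is judged then, once.
Trained networks look in the newest picture that a camera, given by its name, has taken for a name from the list of things; names that differ only in an ending like _2 or _b are one class to them, and where a whole thing is asked for, a point or a joint stands for the part that bears it (a point fixed in the world has none). Each returns a list of dicts, best first, with "p" (0 to 1); they miss things now and then, are a little off and sometimes report something else, mostly with a low value. They report only what shows in the picture. A call takes as long as a camera call. They do not tell look-alikes from the thing itself.
- bot.search_frame(camera, target): "rect" ([left, top, right, bottom] in pixels, round what is visible of it).
- bot.regions_of(camera, target): "region" (400x640 bool, what is visible of it) and "rect" ([left, top, right, bottom] in pixels, round what is visible of it).
- bot.place_of(camera, target): "pixel" ([column, row] in pixels: a listed point, or the origin of a listed thing).
The state is a dict: "time": time; "q": joint angles; "qvel": joint speeds; "tau": joint torques, N m; "tcp_pos": TCP position; "orientation": TCP orientation; "ft_force": force on the tool from outside, world axes, zero at the start; "torque": the same for the moment, N m; "grip_width": finger opening in m; "grip_force": force on a finger pad.
Only numpy, scipy, OpenCV 4.12 (cv2) and the standard library are available. Lean on these libraries where they do the work, as an engineer would, in place of code of your own. Each camera call takes 0.05 s, during which the arm holds its last target. There are 200 camera calls.

### The job

Three identical closed boxes each hold a look-alike hold-down weight, but only one weight is filled with lead. Heft the closed boxes one at a time, setting each down upright on the worktop again, until you have felt the heavy one; open only that one, laying its lid on the worktop beside it, lift out the weight and set it down softly, upright, in the middle of the glass tile on the gluing board. Keep the other two boxes closed and leave the tub, the grinder head and the foil roll where they are.

Things in the scene. Friction and masses are not known exactly. Their poses are not given: they have to be found in the camera images.
- box_1: Grey bottom half of one of three identical closed boxes: 60 x 60 mm, 28 mm high (54 with lid), wall 4.5, floor 4 mm. Origin: centre of underside, z up, x and y square to its sides. Heft it gripped low across two sides (higher takes the lid). The heavy closed box weighs 0.42 to 0.55 kg, the others 0.16 to 0.23 kg; any of the three may be the heavy one, its name tells nothing.
- lid_1: White lift-off cap of box_1: 56 x 56 mm outside, 31 mm high; its lowest 5 mm are a 48 mm lip sitting loosely inside the box's rim. Closed, its sides show 28 to 54 mm above the worktop: grip there across two sides, lift straight up. Origin: centre of the lip's underside (23 mm above the box's underside when closed), z up, x and y square to its sides.
- weight_1: Turned steel weight standing loose on the floor of box_1; all look alike, one is lead-filled (0.29 to 0.39 kg), two are hollow. Foot 40 mm diameter, 18 high; neck 16; round knob 22 mm diameter, 30 to 44 mm above its underside. In the open box the knob is 34 to 48 mm above the worktop, the box's rim 28: grip the knob above the rim. Origin: centre of underside, z up.
- box_2: Grey bottom half of one of three identical closed boxes: 60 x 60 mm, 28 mm high (54 with lid), wall 4.5, floor 4 mm. Origin: centre of underside, z up, x and y square to its sides. Heft it gripped low across two sides (higher takes the lid). The heavy closed box weighs 0.42 to 0.55 kg, the others 0.16 to 0.23 kg; any of the three may be the heavy one, its name tells nothing.
- lid_2: White lift-off cap of box_2: 56 x 56 mm outside, 31 mm high; its lowest 5 mm are a 48 mm lip sitting loosely inside the box's rim. Closed, its sides show 28 to 54 mm above the worktop: grip there across two sides, lift straight up. Origin: centre of the lip's underside (23 mm above the box's underside when closed), z up, x and y square to its sides.
- weight_2: Turned steel weight standing loose on the floor of box_2; all look alike, one is lead-filled (0.29 to 0.39 kg), two are hollow. Foot 40 mm diameter, 18 high; neck 16; round knob 22 mm diameter, 30 to 44 mm above its underside. In the open box the knob is 34 to 48 mm above the worktop, the box's rim 28: grip the knob above the rim. Origin: centre of underside, z up.
- box_3: Grey bottom half of one of three identical closed boxes: 60 x 60 mm, 28 mm high (54 with lid), wall 4.5, floor 4 mm. Origin: centre of underside, z up, x and y square to its sides. Heft it gripped low across two sides (higher takes the lid). The heavy closed box weighs 0.42 to 0.55 kg, the others 0.16 to 0.23 kg; any of the three may be the heavy one, its name tells nothing.
- lid_3: White lift-off cap of box_3: 56 x 56 mm outside, 31 mm high; its lowest 5 mm are a 48 mm lip sitting loosely inside the box's rim. Closed, its sides show 28 to 54 mm above the worktop: grip there across two sides, lift straight up. Origin: centre of the lip's underside (23 mm above the box's underside when closed), z up, x and y square to its sides.
- weight_3: Turned steel weight standing loose on the floor of box_3; all look alike, one is lead-filled (0.29 to 0.39 kg), two are hollow. Foot 40 mm diameter, 18 high; neck 16; round knob 22 mm diameter, 30 to 44 mm above its underside. In the open box the knob is 34 to 48 mm above the worktop, the box's rim 28: grip the knob above the rim. Origin: centre of underside, z up.
- glue_board: Fixed plywood gluing board 120 x 120 x 10 mm with a glass tile 76 x 76 x 6 mm in its middle and low wooden fences along the tile's +x and +y edges (tops 3 mm above the tile). Tall equipment stands on the worktop from x = 0.64 m on. Origin: centre of the underside, z up.
- tile (a point): Centre of the glass tile's top face, 16 mm above the worktop.
- nail_tub: Low clear round tub of nails, 52 mm diameter, 26 mm high; loose bystander near the front edge, not to be shifted. Origin: centre of the underside.
- grinder_head: Small grey and brass cylinder (spare grinder head), 25 mm diameter, 21 mm high; loose bystander near the front edge, not to be shifted. Origin: centre of the underside.
- foil_roll: Flat roll of copper foil, about 48 x 66 mm, 6 mm high; loose bystander near the front edge, not to be shifted. Origin: centre of the underside.
Things that resemble listed ones, but are neither listed nor needed, are in the scene too. Leave any orange look-alike of the box_2 alone.

How it is judged (in metres and radians):
On the way, in this order (a step that is already met when the one before it is completed fails the run):
1. the heavy box (the one whose weight presses on its floor with over 2 N), closed, is lifted clear of the worktop (((height (world z) of box_1 above 0.012 m and distance between lid_1 and box_1 below 0.032 m and contact force between weight_1 and box_1 above 2 N) or (height (world z) of box_2 above 0.012 m and distance between lid_2 and box_2 below 0.032 m and contact force between weight_2 and box_2 above 2 N) or (height (world z) of box_3 above 0.012 m and distance between lid_3 and box_3 below 0.032 m and contact force between weight_3 and box_3 above 2 N))), for 0.2 s.
2. the heavy box stands on the worktop again and its lid is off (((height (world z) of box_1 below 0.006 m and distance between lid_1 and box_1 above 0.045 m and contact force between weight_1 and box_1 above 2 N) or (height (world z) of box_2 below 0.006 m and distance between lid_2 and box_2 above 0.045 m and contact force between weight_2 and box_2 above 2 N) or (height (world z) of box_3 below 0.006 m and distance between lid_3 and box_3 above 0.045 m and contact force between weight_3 and box_3 above 2 N))), for 0.1 s.
3. the weight is lifted out of its box ((z of weight_1 in the frame of box_1 above 0.04 m or z of weight_2 in the frame of box_2 above 0.04 m or z of weight_3 in the frame of box_3 above 0.04 m)), for 0.1 s.
At the end, for the whole second after the job is handed in: The filled weight (pressing with over 2 N) stands upright (0.1 rad), at rest, on the glass tile, within 18 mm of its centre; its lid lies at rest on the worktop, over 50 mm from its box (centres); all three boxes stand upright on the worktop, the other two closed (((contact force between weight_1 and glue_board above 2 N and horizontal distance between weight_1 and tile below 0.018 m and z of weight_1 in the frame of tile between -0.004 and 0.004 m and angle between weight_1's own z axis and vertical below 0.1 rad and linear speed of each of weight_1, lid_1 below 0.02 m/s and height (world z) of lid_1 below 0.04 m and horizontal distance between lid_1 and box_1 above 0.05 m and distance between lid_2 and box_2 below 0.032 m and distance between lid_3 and box_3 below 0.032 m) or (contact force between weight_2 and glue_board above 2 N and horizontal distance between weight_2 and tile below 0.018 m and z of weight_2 in the frame of tile between -0.004 and 0.004 m and angle between weight_2's own z axis and vertical below 0.1 rad and linear speed of each of weight_2, lid_2 below 0.02 m/s and height (world z) of lid_2 below 0.04 m and horizontal distance between lid_2 and box_2 above 0.05 m and distance between lid_1 and box_1 below 0.032 m and distance between lid_3 and box_3 below 0.032 m) or (contact force between weight_3 and glue_board above 2 N and horizontal distance between weight_3 and tile below 0.018 m and z of weight_3 in the frame of tile between -0.004 and 0.004 m and angle between weight_3's own z axis and vertical below 0.1 rad and linear speed of each of weight_3, lid_3 below 0.02 m/s and height (world z) of lid_3 below 0.04 m and horizontal distance between lid_3 and box_3 above 0.05 m and distance between lid_1 and box_1 below 0.032 m and distance between lid_2 and box_2 below 0.032 m)) and height (world z) of each of box_1, box_2, box_3 below 0.006 m and angle between each of box_1, box_2, box_3's own z axis and vertical below 0.1 rad); the robot touches nothing.
It fails at once if a box with a hollow weight is opened (a lid is off while the heavy weight rests in another box) ((distance between lid_1 and box_1 above 0.045 m and contact force between weight_2 and box_2 above 2 N and linear speed of box_2 below 0.01 m/s) or (distance between lid_1 and box_1 above 0.045 m and contact force between weight_3 and box_3 above 2 N and linear speed of box_3 below 0.01 m/s) or (distance between lid_2 and box_2 above 0.045 m and contact force between weight_1 and box_1 above 2 N and linear speed of box_1 below 0.01 m/s) or (distance between lid_2 and box_2 above 0.045 m and contact force between weight_3 and box_3 above 2 N and linear speed of box_3 below 0.01 m/s) or (distance between lid_3 and box_3 above 0.045 m and contact force between weight_1 and box_1 above 2 N and linear speed of box_1 below 0.01 m/s) or (distance between lid_3 and box_3 above 0.045 m and contact force between weight_2 and box_2 above 2 N and linear speed of box_2 below 0.01 m/s)).
It fails at once if a weight is dropped or slammed onto the gluing board (faster than 0.35 m/s within 20 mm of the tile's top) ((horizontal distance between weight_1 and tile below 0.05 m and z of weight_1 in the frame of tile below 0.02 m and linear speed of weight_1 above 0.35 m/s) or (horizontal distance between weight_2 and tile below 0.05 m and z of weight_2 in the frame of tile below 0.02 m and linear speed of weight_2 above 0.35 m/s) or (horizontal distance between weight_3 and tile below 0.05 m and z of weight_3 in the frame of tile below 0.02 m and linear speed of weight_3 above 0.35 m/s)).
It fails at once if the tub, the grinder head or the foil roll is shifted more than 30 mm (distance of any of nail_tub, grinder_head, foil_roll from where it was at the start of the episode above 0.03 m).
It also fails if it takes over 72 s, if anything falls off the work surface, if the arm or the gripper's body presses on something with over 40 N, if the wrist force passes 120 N, or if a joint passes its speed limit or range.

## Working session

There is one attempt and no reset: what is moved stays moved. The work goes in short steps, Python scripts to look and compute and a tool call to move; the robot and the scene stay as the last step left them, time stands still between calls to the robot, and variables do not carry over. Pictures are saved under pics/ and viewed, at most 10 in all, crops included, and the job is handed in when it is done.

Besides the shell and the picture viewer there is one more tool, called after "Call:" by a JSON object that holds its "name" and its "arguments". jog_arm: Moves the arm, as the interface text tells. Its arguments: {"type":"object","properties":{"targets":{"type":"array","items":{"type":"object","properties":{"gripper":{"type":"number"},"dx":{"type":"number"},"dy":{"type":"number"},"dz":{"type":"number"},"rx":{"type":"number"},"ry":{"type":"number"},"rz":{"type":"number"}}}},"force":{"type":"number"}},"required":["targets"]}

```bash
mkdir -p pics; cat > h.py <<'E'
import numpy as np,cv2
from plant import bot
def cam(n):
    im=bot.get_image(n); h=im["color"].shape[0]
    f=h/2/np.tan(np.radians(im["fov_y"])/2)
    im["K"]=np.array([[f,0,im["cx"]],[0,f,im["cy"]],[0,0,1.]]); im["R"]=cv2.Rodrigues(np.array(im["rvec"],float))[0]
    im["D"]=np.array(im["D"],float); im["t"]=np.array(im["tvec"],float).ravel(); return im
def world(im,px,z):
    u=cv2.undistortPoints(np.array(px,float).reshape(-1,1,2),im["K"],im["D"]).reshape(-1,2)
    d=np.c_[u,np.ones(len(u))]@im["R"]; c=-im["R"].T@im["t"]
    return c+d*((z-c[2])/d[:,2])[:,None]
def proj(im,P):
    return cv2.projectPoints(np.array(P,float).reshape(-1,3),np.array(im["rvec"],float),im["t"],im["K"],im["D"])[0].reshape(-1,2)
def save(im,n): cv2.imwrite("pics/"+n,im["color"][:,:,::-1])
E
python3 - <<'E'
from h import *
ims={}
for n in("top","side"):
    im=ims[n]=cam(n); print(n,"cam at",(-im["R"].T@im["t"]).round(3))
    for t,z in(("box_1",0),("lid_1",.023),("glue_board",0),("tile",.016),("nail_tub",0),("grinder_head",0),("foil_roll",0)):
        for r in bot.place_of(n,t):
            print(t,round(r["p"],2),np.round(r["pixel"]),world(im,r["pixel"],z)[0].round(3))
cv2.imwrite("pics/a.png",cv2.resize(ims["top"]["color"][:,:,::-1],(800,500)))
cv2.imwrite("pics/b.png",cv2.resize(ims["side"]["color"][:,:,::-1],(800,500)))
E
```

```text
top cam at [ 0.224 -0.003  1.393]
box_1 0.94 [205. 155.] [0.602 0.413 0.   ]
box_1 0.48 [388. 192.] [ 0.516 -0.18   0.   ]
box_1 0.38 [327. 185.] [0.527 0.013 0.   ]
box_1 0.25 [444. 184.] [ 0.551 -0.361  0.   ]
lid_1 0.92 [393. 189.] [ 0.522 -0.192  0.023]
lid_1 0.91 [324. 188.] [0.512 0.021 0.023]
lid_1 0.59 [265. 186.] [0.506 0.204 0.023]
lid_1 0.59 [412. 228.] [ 0.401 -0.255  0.023]
glue_board 0.72 [446. 185.] [ 0.548 -0.366  0.   ]
tile 0.85 [446. 187.] [ 0.538 -0.363  0.016]
tile 0.66 [390. 190.] [ 0.517 -0.186  0.016]
nail_tub 0.57 [353. 223.] [ 0.411 -0.076  0.   ]
grinder_head 0.47 [294. 222.] [0.403 0.109 0.   ]
foil_roll 0.65 [414. 228.] [ 0.405 -0.267  0.   ]
side cam at [ 0.138 -0.907  0.846]
box_1 0.77 [295. 170.] [0.517 0.206 0.   ]
box_1 0.67 [318. 205.] [0.522 0.034 0.   ]
box_1 0.62 [350. 259.] [ 0.517 -0.176  0.   ]
box_1 0.55 [300. 131.] [0.607 0.404 0.   ]
lid_1 0.73 [319. 202.] [0.518 0.017 0.023]
lid_1 0.61 [348. 254.] [ 0.508 -0.182  0.023]
lid_1 0.56 [294. 167.] [0.511 0.191 0.023]
lid_1 0.55 [266. 198.] [0.394 0.084 0.023]
glue_board 0.69 [402. 313.] [ 0.554 -0.359  0.   ]
glue_board 0.48 [319. 203.] [0.526 0.039 0.   ]
tile 0.97 [403. 312.] [ 0.549 -0.368  0.016]
nail_tub 0.71 [287. 246.] [ 0.394 -0.081  0.   ]
grinder_head 0.67 [265. 196.] [0.402 0.119 0.   ]
grinder_head 0.65 [294. 173.] [0.511 0.192 0.   ]
grinder_head 0.32 [320. 204.] [0.526 0.034 0.   ]
foil_roll 0.51 [320. 301.] [ 0.406 -0.268  0.   ]
```

View pics/a.png

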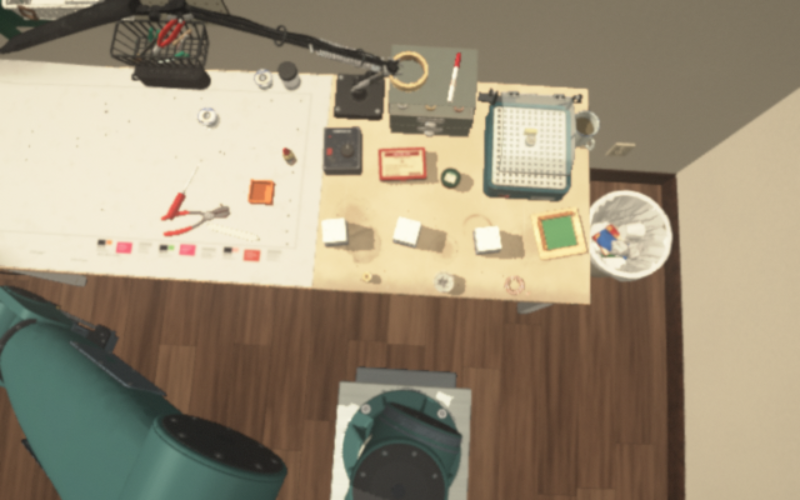

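View pics/b.png

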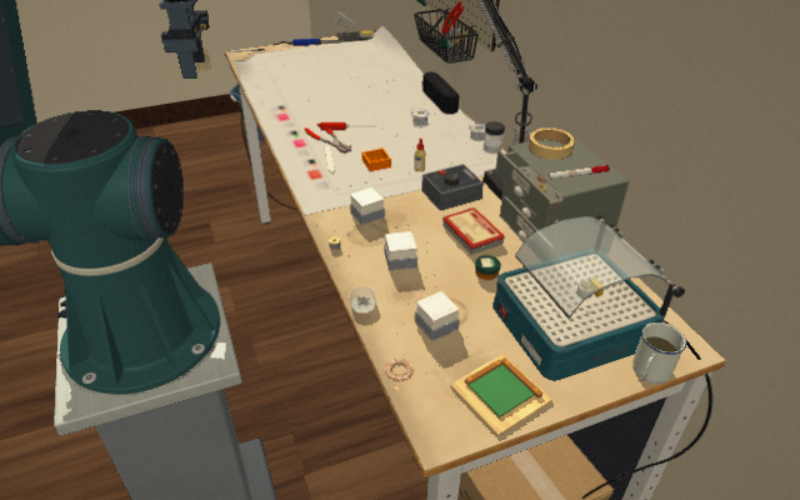

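```bash
cat > fit.py <<'E'
from h import *
from scipy.optimize import minimize
def hull(im,p,s,z0,z1,S,o):
    a=p[2];c,n=np.cos(a),np.sin(a);h=s/2
    P=[(p[0]+c*x-n*y,p[1]+n*x+c*y,z) for x in(-h,h) for y in(-h,h) for z in(z0,z1)]
    q=(proj(im,P)-o+.5)*S
    return cv2.convexHull(q.astype(np.float32))
def seg(im,p,S=6,w=26):
    c=proj(im,[p[0],p[1],.035])[0]; o=np.round(c)-w
    x,y=o.astype(int); cr=im["color"][y:y+2*w,x:x+2*w]
    hsv=cv2.cvtColor(cr,cv2.COLOR_RGB2HSV).astype(float)
    return cr,o,hsv
def fit(ims,p0,s=.056,z0=.028,z1=.054,S=6,th=70):
    data=[]
    for im in ims:
        cr,o,h=seg(im,p0)
        big=cv2.resize(cr,None,fx=S,fy=S,interpolation=cv2.INTER_CUBIC)
        hb=cv2.cvtColor(big,cv2.COLOR_RGB2HSV).astype(float)
        m=((hb[...,1]<th)&(hb[...,2]>130)).astype(np.uint8)
        n,l,st,_=cv2.connectedComponentsWithStats(cv2.morphologyEx(m,cv2.MORPH_OPEN,np.ones((7,7))))
        k=l[26*S-30:26*S+30,26*S-30:26*S+30];k=np.bincount(k[k>0]).argmax()
        data.append((im,o,(l==k).astype(np.uint8)))
    def cost(p):
        r=0
        for im,o,m in data:
            t=np.zeros_like(m);cv2.fillConvexPoly(t,np.round(hull(im,p,s,z0,z1,S,o)*16).astype(np.int32),1,shift=4)
            r+=1-(t&m).sum()/max(1,(t|m).sum())
        return r/len(data)
    best=min((minimize(cost,[p0[0],p0[1],a],method="Nelder-Mead",options=dict(initial_simplex=[[p0[0],p0[1],a],[p0[0]+.01,p0[1],a],[p0[0],p0[1]+.01,a],[p0[0],p0[1],a+.2]])) for a in np.radians([-40,-20,0,20,40])),key=lambda r:r.fun)
    return best,data
E
python3 - <<'E'
from fit import *
ims=[cam("top"),cam("side")]
rows=[]
for p in((.512,.20),(.52,.025),(.517,-.182)):
    for sub in(ims,ims[:1],ims[1:]):
        b,d=fit(sub,p); print(b.x[:2].round(4),np.degrees(b.x[2]).round(1),round(b.fun,3))
        if len(sub)==2:
            r=[]
            for im,o,m in d:
                cr=seg(im,p)[0]; v=cv2.resize(cr,None,fx=6,fy=6,interpolation=cv2.INTER_CUBIC)
                cv2.drawContours(v,cv2.findContours(m,0,2)[0],-1,(255,0,0),1)
                cv2.polylines(v,[hull(im,b.x,.056,.028,.054,6,o).astype(int)],True,(0,0,255),1); 
                cv2.polylines(v,[hull(im,b.x,.060,0,.028,6,o).astype(int)],True,(0,255,0),1); r.append(v)
            rows.append(np.vstack(r))
v=cv2.resize(np.hstack(rows),(780,520))
cv2.imwrite("pics/c.png",v[:,:,::-1])
for n in("top","side"):
  for r in bot.regions_of(n,"tile")[:1]:
    i=ims[n=="side"]; print(r["p"],r["rect"])
  g=i["color"].astype(int); m=((g[...,1]>g[...,0]*1.3)&(g[...,1]>g[...,2]*1.2)).astype(np.uint8)
  c=proj(i,[.545,-.365,.016])[0].astype(int); k=np.zeros_like(m);k[c[1]-30:c[1]+30,c[0]-40:c[0]+40]=1
  bx=cv2.minAreaRect(np.argwhere(m&k)[:,::-1].astype(np.float32)); w=world(i,cv2.boxPoints(bx),.016)
  print(n,w.round(3)[:,:2].tolist(),w.mean(0).round(4))
E
```

```text
[0.5104 0.2008] 10.4 0.728
[0.5095 0.1979] 5.0 0.724
[0.5125 0.2127] 23.7 0.721
[0.521  0.0196] -13.7 0.366
[0.5282 0.0243] 48.1 0.679
[0.5211 0.0196] -13.6 0.049
[ 0.5121 -0.1799] 9.6 0.126
[ 0.5105 -0.1801] 13.1 0.188
[ 0.5122 -0.1799] 9.7 0.062
0.92 [422.6, 167.5, 470.5, 209.3]
top [[0.568, -0.324], [0.587, -0.389], [0.517, -0.405], [0.499, -0.34]] [ 0.5427 -0.3646  0.016 ]
0.57 [362.2, 281.8, 442.4, 346.3]
side [[0.498, -0.339], [0.571, -0.302], [0.589, -0.394], [0.519, -0.425]] [ 0.5444 -0.365   0.016 ]
```

View pics/c.png

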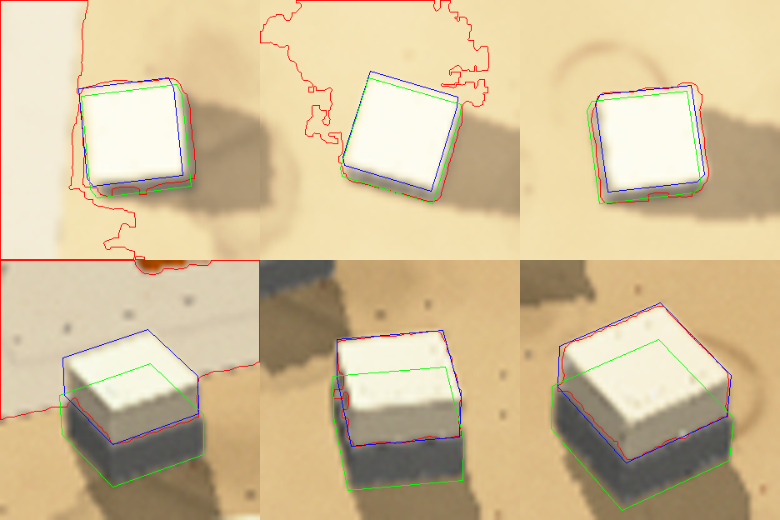

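```bash
python3 - <<'E'
from fit import *
ims=[cam("top"),cam("side")]
for p in((.510,.20),(.521,.0196),(.512,-.18)):
    for im in ims:
        cr,o,h=seg(im,p); S=6
        big=cv2.resize(cr,None,fx=S,fy=S,interpolation=cv2.INTER_CUBIC); hb=cv2.cvtColor(big,cv2.COLOR_RGB2HSV)
        pt=((proj(im,[p[0],p[1],.054])[0]-o+.5)*S).astype(int); ref=big[pt[1]-20:pt[1]+20,pt[0]-20:pt[0]+20].reshape(-1,3).mean(0)
        m=(np.abs(big.astype(float)-ref).max(-1)<14 if im is ims[1] else (hb[...,1]<28)&(hb[...,2]>225)).astype(np.uint8)
        m=cv2.morphologyEx(m,cv2.MORPH_OPEN,np.ones((9,9)))
        n,l,st,_=cv2.connectedComponentsWithStats(m); m=(l==l[pt[1],pt[0]])
        q=np.argwhere(m)[:,::-1]/S-.5+o
        w=world(im,q,.054)[:,:2].astype(np.float32)
        r=cv2.minAreaRect(w*1000); print(np.round(r[0],1),np.round(r[1],1),round(r[2],1))
s=bot.sense(); print(s["time"],s["tcp_pos"],s["orientation"],s["ft_force"],s["grip_width"])
E
```

```text
[509.1 196.8] [54.  54.1] 8.2
[510.1 197.8] [52.4 53.1] 9.2
[519.1  18.6] [54.3 55.1] 78.1
[520.6  18.7] [52.9 54.1] 77.9
[ 510.4 -179.6] [54.3 56.7] 9.7
[ 512.1 -180.5] [52.5 53.3] 9.9
1.1 [0.22006773 0.66453016 0.23094033] [-1.79999050e+02 -1.02014469e-03  1.61675657e+02] [0.11536331 0.64178912 0.46699244] 0.09128900044582641
```

Call:
{"name": "jog_arm", "arguments": {"targets": [{"gripper": 9.1,"dx": 2.4,"dy": -3.9,"rz": 2.25},{"dx": 2.4,"dy": -3.9,"rz": 2.25},{"dx": 2.4,"dy": -3.9,"rz": 2.25},{"dx": 2.4,"dy": -3.9,"rz": 2.25},{"dx": 2.4,"dy": -3.9,"rz": 2.25},{"dx": 2.4,"dy": -3.9,"rz": 2.25},{"dx": 2.4,"dy": -3.9,"rz": 2.25},{"dx": 2.4,"dy": -3.9,"rz": 2.25}], "force": 40}}

```text
validation failed for argument at $.ta...
```

Call:
{"name": "jog_arm", "arguments": {"targets": [{"dx": 2.4,"dy": -3.9,"rz": 2.25},{"dx": 2.4,"dy": -3.9,"rz": 2.25},{"dx": 2.4,"dy": -3.9,"rz": 2.25},{"dx": 2.4,"dy": -3.9,"rz": 2.25},{"dz": -2},{"dz": -3},{"dz": -3},{"dz": -2}]}}

```text
validation failed for argument at $.ta...
```

Call:
{"name": "jog_arm", "arguments": {"targets": [{"gripper": 9.1,"dx": 2.4,"dy": -3.9,"dz": 0,"rx": 0,"ry": 0,"rz": 2.25},{"gripper": 9.1,"dx": 2.4,"dy": -3.9,"dz": 0,"rx": 0,"ry": 0,"rz": 2.25},{"gripper": 9.1,"dx": 2.4,"dy": -3.9,"dz": 0,"rx": 0,"ry": 0,"rz": 2.25},{"gripper": 9.1,"dx": 2.4,"dy": -3.9,"dz": 0,"rx": 0,"ry": 0,"rz": 2.25},{"gripper": 9.1,"dx": 2.4,"dy": -3.9,"dz": 0,"rx": 0,"ry": 0,"rz": 2.25},{"gripper": 9.1,"dx": 2.4,"dy": -3.9,"dz": 0,"rx": 0,"ry": 0,"rz": 2.25},{"gripper": 9.1,"dx": 2.4,"dy": -3.9,"dz": 0,"rx": 0,"ry": 0,"rz": 2.25},{"gripper": 9.1,"dx": 2.4,"dy": -3.9,"dz": 0,"rx": 0,"ry": 0,"rz": 2.25}], "force": 40}}

```text
time: 1.9
tcp_pos: [0.4128, 0.3509, 0.2312]
orientation: [180.0, 0.0, 179.8]
ft_force: [0.6, 0.7, -0.4]
grip_width: 0.0912
grip_force: 0.0
```

Call:
{"name": "jog_arm", "arguments": {"targets": [{"gripper": 9.1,"dx": 2.42,"dy": -3.84,"dz": 0,"rx": 0,"ry": 0,"rz": 2.25},{"gripper": 9.1,"dx": 2.42,"dy": -3.84,"dz": 0,"rx": 0,"ry": 0,"rz": 2.25},{"gripper": 9.1,"dx": 2.42,"dy": -3.84,"dz": 0,"rx": 0,"ry": 0,"rz": 2.2},{"gripper": 9.1,"dx": 2.42,"dy": -3.84,"dz": 0,"rx": 0,"ry": 0,"rz": 2.2},{"gripper": 9.1,"dx": 0,"dy": 0,"dz": -2,"rx": 0,"ry": 0,"rz": 0},{"gripper": 9.1,"dx": 0,"dy": 0,"dz": -3,"rx": 0,"ry": 0,"rz": 0},{"gripper": 9.1,"dx": 0,"dy": 0,"dz": -3,"rx": 0,"ry": 0,"rz": 0},{"gripper": 9.1,"dx": 0,"dy": 0,"dz": -2,"rx": 0,"ry": 0,"rz": 0}]}}

```text
time: 2.7
tcp_pos: [0.5083, 0.1985, 0.1292]
orientation: [-180.0, -0.1, -171.4]
ft_force: [0.9, -0.1, -0.0]
grip_width: 0.0913
grip_force: 0.0
```

Call:
{"name": "jog_arm", "arguments": {"targets": [{"gripper": 9.1,"dx": 0.1,"dy": -0.1,"dz": -2,"rx": 0,"ry": 0,"rz": 0},{"gripper": 9.1,"dx": 0,"dy": 0,"dz": -2,"rx": 0,"ry": 0,"rz": 0},{"gripper": 9.1,"dx": 0,"dy": 0,"dz": -2,"rx": 0,"ry": 0,"rz": 0},{"gripper": 9.1,"dx": 0,"dy": 0,"dz": -2,"rx": 0,"ry": 0,"rz": 0},{"gripper": 9.1,"dx": 0,"dy": 0,"dz": -1.5,"rx": 0,"ry": 0,"rz": 0},{"gripper": 9.1,"dx": 0,"dy": 0,"dz": -1.2,"rx": 0,"ry": 0,"rz": 0},{"gripper": 9.1,"dx": 0,"dy": 0,"dz": 0,"rx": 0,"ry": 0,"rz": 0},{"gripper": 9.1,"dx": 0,"dy": 0,"dz": 0,"rx": 0,"ry": 0,"rz": 0}]}}

```text
time: 3.5
tcp_pos: [0.5101, 0.198, 0.0242]
orientation: [-180.0, 0.0, -171.4]
ft_force: [1.5, 0.0, -0.9]
grip_width: 0.0911
grip_force: 0.0
```

Call:
{"name": "jog_arm", "arguments": {"targets": [{"gripper": 5,"dx": 0,"dy": 0,"dz": 0,"rx": 0,"ry": 0,"rz": 0},{"gripper": 5,"dx": 0,"dy": 0,"dz": 0,"rx": 0,"ry": 0,"rz": 0},{"gripper": 5,"dx": 0,"dy": 0,"dz": 0,"rx": 0,"ry": 0,"rz": 0},{"gripper": 5,"dx": 0,"dy": 0,"dz": 0,"rx": 0,"ry": 0,"rz": 0},{"gripper": 5,"dx": 0,"dy": 0,"dz": 0,"rx": 0,"ry": 0,"rz": 0},{"gripper": 5,"dx": 0,"dy": 0,"dz": 0,"rx": 0,"ry": 0,"rz": 0},{"gripper": 5,"dx": 0,"dy": 0,"dz": 0,"rx": 0,"ry": 0,"rz": 0},{"gripper": 5,"dx": 0,"dy": 0,"dz": 0,"rx": 0,"ry": 0,"rz": 0}]}}

```text
time: 4.3
tcp_pos: [0.5101, 0.1978, 0.0243]
orientation: [-180.0, 0.0, -171.4]
ft_force: [-0.0, -3.1, 7.1]
grip_width: 0.0596
grip_force: 40.0
```

Call:
{"name": "jog_arm", "arguments": {"targets": [{"gripper": 5,"dx": 0,"dy": 0,"dz": 0.5,"rx": 0,"ry": 0,"rz": 0},{"gripper": 5,"dx": 0,"dy": 0,"dz": 1,"rx": 0,"ry": 0,"rz": 0},{"gripper": 5,"dx": 0,"dy": 0,"dz": 1,"rx": 0,"ry": 0,"rz": 0},{"gripper": 5,"dx": 0,"dy": 0,"dz": 0.5,"rx": 0,"ry": 0,"rz": 0},{"gripper": 5,"dx": 0,"dy": 0,"dz": 0,"rx": 0,"ry": 0,"rz": 0},{"gripper": 5,"dx": 0,"dy": 0,"dz": 0,"rx": 0,"ry": 0,"rz": 0},{"gripper": 5,"dx": 0,"dy": 0,"dz": 0,"rx": 0,"ry": 0,"rz": 0},{"gripper": 5,"dx": 0,"dy": 0,"dz": 0,"rx": 0,"ry": 0,"rz": 0}]}}

```text
time: 5.1
tcp_pos: [0.5096, 0.1978, 0.0536]
orientation: [-180.0, -0.0, -171.4]
ft_force: [0.5, 0.4, -3.2]
grip_width: 0.0598
grip_force: 40.0
```

```bash
python3 - <<'E'
from h import *
for i in range(3):
    im=cam("side"); s=bot.sense(); print(s["ft_force"].round(2) if hasattr(s["ft_force"],'round') else s["ft_force"],s["grip_width"])
cv2.imwrite("pics/d.png",cv2.resize(im["color"][110:230,220:380],(640,480))[:,:,::-1])
E
```

```text
[ 0.17  0.52 -4.52] 0.059561252395510314
[-0.06  0.6  -3.99] 0.059786445997978846
[-0.85 -0.11 -4.26] 0.05957231209832569
```

View pics/d.png

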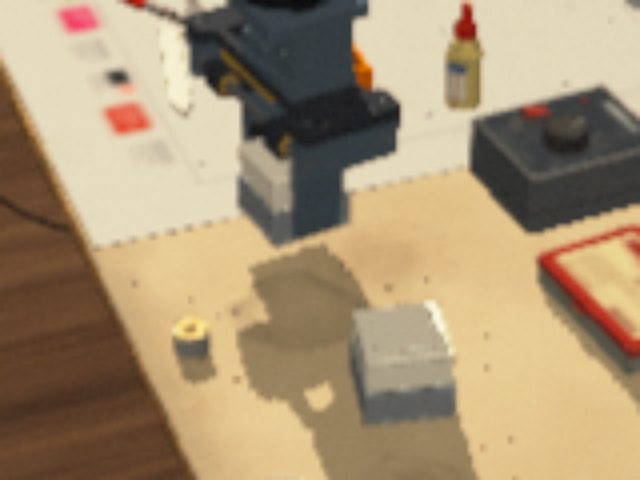

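```bash
python3 - <<'E'
from h import *
z=[]
for i in range(12):
    bot.get_image("top"); z.append(bot.sense()["ft_force"][2])
print(np.mean(z),np.round(z,1))
E
```

```text
-4.527771567704821 [-4.2 -5.2 -5.4 -4.6 -4.  -5.  -4.6 -3.3 -4.7 -3.7 -4.9 -4.6]
```

Call:
{"name": "jog_arm", "arguments": {"targets": [{"gripper": 5,"dx": 0,"dy": 0,"dz": -1,"rx": 0,"ry": 0,"rz": 0},{"gripper": 5,"dx": 0,"dy": 0,"dz": -1,"rx": 0,"ry": 0,"rz": 0},{"gripper": 5,"dx": 0,"dy": 0,"dz": -0.5,"rx": 0,"ry": 0,"rz": 0},{"gripper": 5,"dx": 0,"dy": 0,"dz": -0.3,"rx": 0,"ry": 0,"rz": 0},{"gripper": 5,"dx": 0,"dy": 0,"dz": -0.1,"rx": 0,"ry": 0,"rz": 0},{"gripper": 5,"dx": 0,"dy": 0,"dz": 0,"rx": 0,"ry": 0,"rz": 0},{"gripper": 5,"dx": 0,"dy": 0,"dz": 0,"rx": 0,"ry": 0,"rz": 0},{"gripper": 5,"dx": 0,"dy": 0,"dz": 0,"rx": 0,"ry": 0,"rz": 0}]}}

```text
time: 6.65
tcp_pos: [0.5101, 0.198, 0.0252]
orientation: [180.0, 0.0, -171.4]
ft_force: [-0.7, 0.3, -5.2]
grip_width: 0.0598
grip_force: 40.0
```

Call:
{"name": "jog_arm", "arguments": {"targets": [{"gripper": 5,"dx": 0,"dy": 0,"dz": -0.1,"rx": 0,"ry": 0,"rz": 0},{"gripper": 5,"dx": 0,"dy": 0,"dz": 0,"rx": 0,"ry": 0,"rz": 0},{"gripper": 9.1,"dx": 0,"dy": 0,"dz": 0,"rx": 0,"ry": 0,"rz": 0},{"gripper": 9.1,"dx": 0,"dy": 0,"dz": 0,"rx": 0,"ry": 0,"rz": 0},{"gripper": 9.1,"dx": 0,"dy": 0,"dz": 0,"rx": 0,"ry": 0,"rz": 0},{"gripper": 9.1,"dx": 0,"dy": 0,"dz": 0,"rx": 0,"ry": 0,"rz": 0},{"gripper": 9.1,"dx": 0,"dy": 0,"dz": 0,"rx": 0,"ry": 0,"rz": 0},{"gripper": 9.1,"dx": 0,"dy": 0,"dz": 0,"rx": 0,"ry": 0,"rz": 0}]}}

```text
time: 7.45
tcp_pos: [0.5099, 0.1979, 0.0239]
orientation: [-180.0, -0.0, -171.4]
ft_force: [0.1, 0.3, -0.0]
grip_width: 0.0906
grip_force: 0.0
```

```bash
python3 - <<'E'
from h import *
z=[]
for i in range(8):
    bot.get_image("top"); z.append(bot.sense()["ft_force"][2])
print(np.mean(z),bot.sense()["tcp_pos"],bot.sense()["grip_width"])
E
```

```text
-0.09069787400332113 [0.50988027 0.19792458 0.02393283] 0.09138604289196012
```

Call:
{"name": "jog_arm", "arguments": {"targets": [{"gripper": 9.1,"dx": 0,"dy": 0,"dz": 1.3,"rx": 0,"ry": 0,"rz": 0},{"gripper": 9.1,"dx": 0,"dy": 0,"dz": 1.2,"rx": 0,"ry": 0,"rz": 0},{"gripper": 5,"dx": 0,"dy": 0,"dz": 0,"rx": 0,"ry": 0,"rz": 0},{"gripper": 5,"dx": 0,"dy": 0,"dz": 0,"rx": 0,"ry": 0,"rz": 0},{"gripper": 5,"dx": 0,"dy": 0,"dz": 0,"rx": 0,"ry": 0,"rz": 0},{"gripper": 5,"dx": 0,"dy": 0,"dz": 0,"rx": 0,"ry": 0,"rz": 0},{"gripper": 5,"dx": 0,"dy": 0,"dz": 0,"rx": 0,"ry": 0,"rz": 0},{"gripper": 5,"dx": 0,"dy": 0,"dz": 0,"rx": 0,"ry": 0,"rz": 0}], "force": 20}}

```text
time: 8.65
tcp_pos: [0.5097, 0.1979, 0.0487]
orientation: [-180.0, -0.0, -171.4]
ft_force: [0.0, 0.5, 1.1]
grip_width: 0.0556
grip_force: 20.0
```

Call:
{"name": "jog_arm", "arguments": {"targets": [{"gripper": 5,"dx": 0,"dy": 0,"dz": 0.3,"rx": 0,"ry": 0,"rz": 0},{"gripper": 5,"dx": 0,"dy": 0,"dz": 0.7,"rx": 0,"ry": 0,"rz": 0},{"gripper": 5,"dx": 0,"dy": 0,"dz": 1,"rx": 0,"ry": 0,"rz": 0},{"gripper": 5,"dx": 0,"dy": 0,"dz": 2,"rx": 0,"ry": 0,"rz": 0},{"gripper": 5,"dx": 0,"dy": 0,"dz": 2,"rx": 0,"ry": 0,"rz": 0},{"gripper": 5,"dx": 0,"dy": 0,"dz": 0,"rx": 0,"ry": 0,"rz": 0},{"gripper": 5,"dx": 0,"dy": 0,"dz": 0,"rx": 0,"ry": 0,"rz": 0},{"gripper": 5,"dx": 0,"dy": 0,"dz": 0,"rx": 0,"ry": 0,"rz": 0}]}}

```text
time: 9.45
tcp_pos: [0.5094, 0.1978, 0.1084]
orientation: [-180.0, -0.0, -171.4]
ft_force: [-0.5, -0.1, -0.7]
grip_width: 0.0561
grip_force: 20.0
```

```bash
python3 - <<'E'
from h import *
im=cam("side"); print(bot.sense()["ft_force"])
cv2.imwrite("pics/e.png",cv2.resize(im["color"][90:210,220:380],(640,480))[:,:,::-1])
E
```

```text
[-0.21507826 -0.34032849 -1.19978047]
```

View pics/e.png

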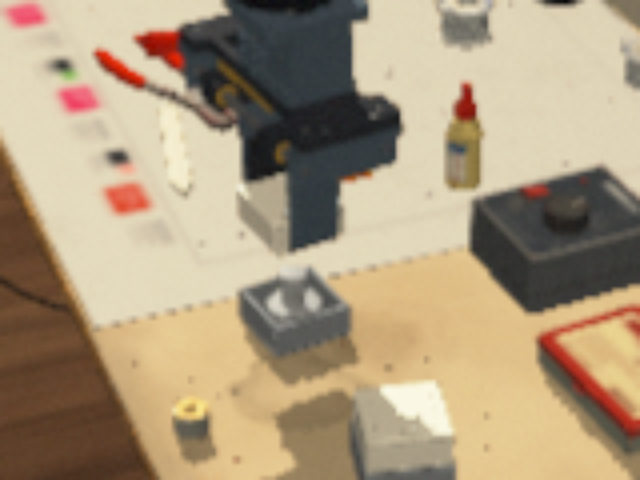

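The lid is in the gripper, and the box stands open with the weight's knob near crop (292,275). Next I lay the lid beside the box on the +y side.

Call:
{"name": "jog_arm", "arguments": {"targets": [{"gripper": 5,"dx": 0,"dy": 2,"dz": 0,"rx": 0,"ry": 0,"rz": 0},{"gripper": 5,"dx": 0,"dy": 3,"dz": 0,"rx": 0,"ry": 0,"rz": 0},{"gripper": 5,"dx": 0,"dy": 3,"dz": 0,"rx": 0,"ry": 0,"rz": 0},{"gripper": 5,"dx": 0,"dy": 3,"dz": -1,"rx": 0,"ry": 0,"rz": 0},{"gripper": 5,"dx": 0,"dy": 0,"dz": -2,"rx": 0,"ry": 0,"rz": 0},{"gripper": 5,"dx": 0,"dy": 0,"dz": -2,"rx": 0,"ry": 0,"rz": 0},{"gripper": 5,"dx": 0,"dy": 0,"dz": -1,"rx": 0,"ry": 0,"rz": 0},{"gripper": 5,"dx": 0,"dy": 0,"dz": -0.5,"rx": 0,"ry": 0,"rz": 0}]}}

```text
time: 10.3
tcp_pos: [0.5092, 0.3075, 0.0425]
orientation: [-180.0, -0.1, -171.4]
ft_force: [0.6, -0.1, -0.5]
grip_width: 0.0558
grip_force: 20.0
```

Call:
{"name": "jog_arm", "arguments": {"targets": [{"gripper": 5,"dx": 0,"dy": 0,"dz": -0.5,"rx": 0,"ry": 0,"rz": 0},{"gripper": 5,"dx": 0,"dy": 0,"dz": -0.4,"rx": 0,"ry": 0,"rz": 0},{"gripper": 5,"dx": 0,"dy": 0,"dz": -0.4,"rx": 0,"ry": 0,"rz": 0},{"gripper": 5,"dx": 0,"dy": 0,"dz": -0.2,"rx": 0,"ry": 0,"rz": 0},{"gripper": 5,"dx": 0,"dy": 0,"dz": -0.1,"rx": 0,"ry": 0,"rz": 0},{"gripper": 5,"dx": 0,"dy": 0,"dz": 0,"rx": 0,"ry": 0,"rz": 0},{"gripper": 5,"dx": 0,"dy": 0,"dz": 0,"rx": 0,"ry": 0,"rz": 0},{"gripper": 5,"dx": 0,"dy": 0,"dz": 0,"rx": 0,"ry": 0,"rz": 0}]}}

```text
time: 11.1
tcp_pos: [0.51, 0.3079, 0.0287]
orientation: [-180.0, 0.0, -171.4]
ft_force: [-2.8, -3.0, 9.6]
grip_width: 0.056
grip_force: 20.0
```

Call:
{"name": "jog_arm", "arguments": {"targets": [{"gripper": 5,"dx": 0,"dy": 0,"dz": 0.1,"rx": 0,"ry": 0,"rz": 0},{"gripper": 9.1,"dx": 0,"dy": 0,"dz": 0,"rx": 0,"ry": 0,"rz": 0},{"gripper": 9.1,"dx": 0,"dy": 0,"dz": 0,"rx": 0,"ry": 0,"rz": 0},{"gripper": 9.1,"dx": 0,"dy": 0,"dz": 0,"rx": 0,"ry": 0,"rz": 0},{"gripper": 9.1,"dx": 0,"dy": 0,"dz": 1,"rx": 0,"ry": 0,"rz": 0},{"gripper": 9.1,"dx": 0,"dy": 0,"dz": 3,"rx": 0,"ry": 0,"rz": 0},{"gripper": 9.1,"dx": 0,"dy": 0,"dz": 4,"rx": 0,"ry": 0,"rz": 0},{"gripper": 9.1,"dx": 0,"dy": 0,"dz": 4,"rx": 0,"ry": 0,"rz": 0}]}}

```text
time: 11.9
tcp_pos: [0.5095, 0.3078, 0.1506]
orientation: [-180.0, -0.0, -171.4]
ft_force: [0.3, 0.4, 0.4]
grip_width: 0.0912
grip_force: 0.0
```

Call:
{"name": "jog_arm", "arguments": {"targets": [{"gripper": 7,"dx": 0,"dy": 4,"dz": 4,"rx": 0,"ry": 0,"rz": 0},{"gripper": 7,"dx": 0,"dy": 4,"dz": 3,"rx": 0,"ry": 0,"rz": 0},{"gripper": 7,"dx": 0,"dy": 4,"dz": 2,"rx": 0,"ry": 0,"rz": 0},{"gripper": 7,"dx": 0,"dy": 4,"dz": 0,"rx": 0,"ry": 0,"rz": 0},{"gripper": 7,"dx": 0,"dy": 0,"dz": 0,"rx": 0,"ry": 0,"rz": 0},{"gripper": 7,"dx": 0,"dy": 0,"dz": 0,"rx": 0,"ry": 0,"rz": 0},{"gripper": 7,"dx": 0,"dy": 0,"dz": 0,"rx": 0,"ry": 0,"rz": 0},{"gripper": 7,"dx": 0,"dy": 0,"dz": 0,"rx": 0,"ry": 0,"rz": 0}]}}

```text
time: 12.7
tcp_pos: [0.5099, 0.4622, 0.2342]
orientation: [-180.0, -0.0, -171.5]
ft_force: [-0.4, -0.1, -0.3]
grip_width: 0.0701
grip_force: 0.0
```

```bash
python3 - <<'E'
from h import *
for n in("top","side"):
    im=cam(n)
    for t,z in(("weight_1",.004),("lid_1",.0),("box_1",0)):
        for r in bot.place_of(n,t): print(n,t,round(r["p"],2),np.round(r["pixel"]),world(im,r["pixel"],z)[0].round(4))
    c=proj(im,[.51,.22,.02])[0].astype(int); v=cv2.resize(im["color"][c[1]-38:c[1]+37,c[0]-50:c[0]+50],(400,300),interpolation=cv2.INTER_CUBIC)
    a=v if n=="top" else np.vstack([a,v]); print(c-[50,38])
cv2.imwrite("pics/f.png",a[:,:,::-1])
E
```

```text
top weight_1 0.65 [269. 184.] [0.5177 0.1971 0.004 ]
top lid_1 0.81 [322. 185.] [0.5254 0.03   0.    ]
top lid_1 0.81 [390. 193.] [ 0.5117 -0.1866  0.    ]
top lid_1 0.67 [231. 185.] [0.5089 0.3178 0.    ]
top box_1 0.97 [207. 156.] [0.5989 0.4062 0.    ]
top box_1 0.76 [269. 188.] [0.5073 0.1952 0.    ]
top box_1 0.49 [325. 185.] [0.5254 0.0183 0.    ]
top box_1 0.38 [390. 192.] [ 0.5159 -0.1859  0.    ]
[210 147]
side weight_1 0.54 [293. 169.] [0.5116 0.2055 0.004 ]
side lid_1 0.84 [348. 252.] [ 0.5219 -0.1544  0.    ]
side lid_1 0.62 [319. 204.] [0.5252 0.035  0.    ]
side lid_1 0.57 [283. 152.] [0.5155 0.3088 0.    ]
side box_1 0.88 [299. 130.] [0.6062 0.4105 0.    ]
side box_1 0.75 [293. 173.] [0.5083 0.1931 0.    ]
side box_1 0.64 [319. 205.] [0.5239 0.031  0.    ]
[240 124]
```

View pics/f.png

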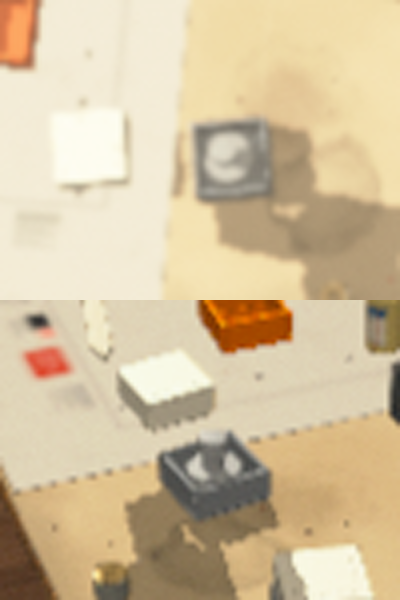

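Lid lies flat on the mat (top crop 90,147); box is open, foot disc at top crop (226,157), knob at side crop (212,437). I triangulate the knob.

```bash
python3 - <<'E'
from h import *
t=cam("top");s=cam("side")
print(world(t,(226/4+210-.4,157/4+147-.4),.020), world(s,(212/4+240-.4,137/4+124-.4),.046))
for n,im,off in(("top",t,(210,147)),("side",s,(240,124))):
    for r in bot.regions_of(n,"weight_1"):
        print(n,r["p"],np.round(r["rect"],1),r["region"].sum(),np.argwhere(r["region"]).mean(0)[::-1].round(1))
    for z in (.022,.046): print(((proj(im,[.510,.198,z])[0]-off+.4)*4).round())
E
```

```text
[[0.50893783 0.20224137 0.02      ]] [[0.51104977 0.20266826 0.046     ]]
[231. 155.]
[227. 149.]
side 0.54 [287.  157.3 300.  172.4] 141 [292.1 163.4]
[214. 168.]
[213. 141.]
```

Call:
{"name": "jog_arm", "arguments": {"targets": [{"gripper": 6,"dx": 0,"dy": -3,"dz": 0,"rx": 0,"ry": 0,"rz": 0},{"gripper": 6,"dx": 0,"dy": -4,"dz": 0,"rx": 0,"ry": 0,"rz": 0},{"gripper": 6,"dx": 0,"dy": -4,"dz": 0,"rx": 0,"ry": 0,"rz": 0},{"gripper": 6,"dx": 0,"dy": -4,"dz": 0,"rx": 0,"ry": 0,"rz": 0},{"gripper": 6,"dx": 0,"dy": -4,"dz": 0,"rx": 0,"ry": 0,"rz": 0},{"gripper": 6,"dx": 0,"dy": -4,"dz": -1,"rx": 0,"ry": 0,"rz": 0},{"gripper": 6,"dx": 0,"dy": -3,"dz": -3,"rx": 0,"ry": 0,"rz": 0},{"gripper": 6,"dx": 0,"dy": 0,"dz": -4,"rx": 0,"ry": 0,"rz": 0}]}}

```text
time: 14.1
tcp_pos: [0.5109, 0.201, 0.1551]
orientation: [180.0, 0.2, -171.6]
ft_force: [0.7, 0.8, -1.1]
grip_width: 0.0602
grip_force: 0.0
```

Call:
{"name": "jog_arm", "arguments": {"targets": [{"gripper": 6,"dx": 0,"dy": 0,"dz": -4,"rx": 0,"ry": 0,"rz": 0},{"gripper": 6,"dx": 0,"dy": 0,"dz": -3,"rx": 0,"ry": 0,"rz": 0},{"gripper": 6,"dx": 0,"dy": 0,"dz": -1.5,"rx": 0,"ry": 0,"rz": 0},{"gripper": 6,"dx": 0,"dy": 0,"dz": -1,"rx": 0,"ry": 0,"rz": 0},{"gripper": 6,"dx": 0,"dy": 0,"dz": -0.6,"rx": 0,"ry": 0,"rz": 0},{"gripper": 6,"dx": 0,"dy": 0,"dz": 0,"rx": 0,"ry": 0,"rz": 0},{"gripper": 6,"dx": 0,"dy": 0,"dz": 0,"rx": 0,"ry": 0,"rz": 0},{"gripper": 6,"dx": 0,"dy": 0,"dz": 0,"rx": 0,"ry": 0,"rz": 0}]}}

```text
time: 14.9
tcp_pos: [0.5105, 0.2035, 0.0543]
orientation: [180.0, 0.1, -171.4]
ft_force: [0.0, 0.5, 0.4]
grip_width: 0.06
grip_force: 0.0
```

Call:
{"name": "jog_arm", "arguments": {"targets": [{"gripper": 6,"dx": 0,"dy": -0.1,"dz": -0.3,"rx": 0,"ry": 0,"rz": 0},{"gripper": 6,"dx": 0,"dy": 0,"dz": -0.3,"rx": 0,"ry": 0,"rz": 0},{"gripper": 4,"dx": 0,"dy": 0,"dz": 0,"rx": 0,"ry": 0,"rz": 0},{"gripper": 3,"dx": 0,"dy": 0,"dz": 0,"rx": 0,"ry": 0,"rz": 0},{"gripper": 2.5,"dx": 0,"dy": 0,"dz": 0,"rx": 0,"ry": 0,"rz": 0},{"gripper": 1,"dx": 0,"dy": 0,"dz": 0,"rx": 0,"ry": 0,"rz": 0},{"gripper": 1,"dx": 0,"dy": 0,"dz": 0,"rx": 0,"ry": 0,"rz": 0},{"gripper": 1,"dx": 0,"dy": 0,"dz": 0,"rx": 0,"ry": 0,"rz": 0}], "force": 30}}

```text
time: 15.7
tcp_pos: [0.5099, 0.2022, 0.0473]
orientation: [-180.0, 0.0, -171.4]
ft_force: [0.3, -1.9, 0.7]
grip_width: 0.0211
grip_force: 30.0
```

Call:
{"name": "jog_arm", "arguments": {"targets": [{"gripper": 1,"dx": 0,"dy": 0,"dz": 0,"rx": 0,"ry": 0,"rz": 0},{"gripper": 1,"dx": 0,"dy": 0,"dz": 0,"rx": 0,"ry": 0,"rz": 0},{"gripper": 1,"dx": 0,"dy": 0,"dz": 0.3,"rx": 0,"ry": 0,"rz": 0},{"gripper": 1,"dx": 0,"dy": 0,"dz": 0.7,"rx": 0,"ry": 0,"rz": 0},{"gripper": 1,"dx": 0,"dy": 0,"dz": 1,"rx": 0,"ry": 0,"rz": 0},{"gripper": 1,"dx": 0,"dy": 0,"dz": 1.5,"rx": 0,"ry": 0,"rz": 0},{"gripper": 1,"dx": 0,"dy": 0,"dz": 2,"rx": 0,"ry": 0,"rz": 0},{"gripper": 1,"dx": 0,"dy": 0,"dz": 2,"rx": 0,"ry": 0,"rz": 0}]}}

```text
time: 16.5
tcp_pos: [0.5099, 0.2023, 0.1241]
orientation: [180.0, 0.0, -171.4]
ft_force: [0.2, -0.1, -3.3]
grip_width: 0.0208
grip_force: 30.0
```

Call:
{"name": "jog_arm", "arguments": {"targets": [{"gripper": 1,"dx": 0.2,"dy": -2,"dz": 1,"rx": 0,"ry": 0,"rz": 0},{"gripper": 1,"dx": 0.2,"dy": -3,"dz": 1,"rx": 0,"ry": 0,"rz": 0},{"gripper": 1,"dx": 0.2,"dy": -4,"dz": 0.5,"rx": 0,"ry": 0,"rz": 0},{"gripper": 1,"dx": 0.2,"dy": -4,"dz": 0,"rx": 0,"ry": 0,"rz": 0},{"gripper": 1,"dx": 0.2,"dy": -4,"dz": 0,"rx": 0,"ry": 0,"rz": 0},{"gripper": 1,"dx": 0.2,"dy": -4,"dz": 0,"rx": 0,"ry": 0,"rz": 0},{"gripper": 1,"dx": 0.2,"dy": -4,"dz": 0,"rx": 0,"ry": 0,"rz": 0},{"gripper": 1,"dx": 0.2,"dy": -4,"dz": 0,"rx": 0,"ry": 0,"rz": 0}]}}

```text
time: 17.3
tcp_pos: [0.5259, -0.0894, 0.1487]
orientation: [-180.0, 0.1, -171.4]
ft_force: [1.3, -0.0, -3.0]
grip_width: 0.021
grip_force: 30.0
```

Call:
{"name": "jog_arm", "arguments": {"targets": [{"gripper": 1,"dx": 0.2,"dy": -4,"dz": 0,"rx": 0,"ry": 0,"rz": 0},{"gripper": 1,"dx": 0.2,"dy": -4,"dz": 0,"rx": 0,"ry": 0,"rz": 0},{"gripper": 1,"dx": 0.2,"dy": -4,"dz": 0,"rx": 0,"ry": 0,"rz": 0},{"gripper": 1,"dx": 0.2,"dy": -4,"dz": 0,"rx": 0,"ry": 0,"rz": 0},{"gripper": 1,"dx": 0.2,"dy": -4,"dz": 0,"rx": 0,"ry": 0,"rz": 0},{"gripper": 1,"dx": 0.2,"dy": -3,"dz": 0,"rx": 0,"ry": 0,"rz": 0},{"gripper": 1,"dx": 0.3,"dy": -2.5,"dz": 0,"rx": 0,"ry": 0,"rz": 0},{"gripper": 1,"dx": 0.3,"dy": -1,"dz": 0,"rx": 0,"ry": 0,"rz": 0}]}}

```text
time: 18.1
tcp_pos: [0.544, -0.3549, 0.1486]
orientation: [-179.9, 0.1, -171.5]
ft_force: [-0.2, 0.8, -2.1]
grip_width: 0.021
grip_force: 30.0
```

Call:
{"name": "jog_arm", "arguments": {"targets": [{"gripper": 1,"dx": 0,"dy": -0.5,"dz": 0,"rx": 0,"ry": 0,"rz": 0},{"gripper": 1,"dx": 0,"dy": 0,"dz": 0,"rx": 0,"ry": 0,"rz": 0},{"gripper": 1,"dx": 0,"dy": 0,"dz": -1,"rx": 0,"ry": 0,"rz": 0},{"gripper": 1,"dx": 0,"dy": 0,"dz": -2,"rx": 0,"ry": 0,"rz": 0},{"gripper": 1,"dx": 0,"dy": 0,"dz": -1,"rx": 0,"ry": 0,"rz": 0},{"gripper": 1,"dx": 0,"dy": 0,"dz": 0,"rx": 0,"ry": 0,"rz": 0},{"gripper": 1,"dx": 0,"dy": 0,"dz": 0,"rx": 0,"ry": 0,"rz": 0},{"gripper": 1,"dx": 0,"dy": 0,"dz": 0,"rx": 0,"ry": 0,"rz": 0}]}}

```text
time: 18.9
tcp_pos: [0.5443, -0.3578, 0.108]
orientation: [-180.0, 0.0, -171.4]
ft_force: [0.6, -0.1, -3.3]
grip_width: 0.0209
grip_force: 30.0
```

```bash
python3 - <<'E'
from h import *
im=cam("side"); print(bot.sense()["ft_force"],bot.sense()["tcp_pos"])
p=bot.sense()["tcp_pos"]
o=np.array([340,210]); v=cv2.resize(im["color"][210:360,o[0]:o[0]+200],(800,600),interpolation=cv2.INTER_CUBIC)
for z in(p[2]-.0433,p[2]-.0253): 
    a=np.linspace(0,6.28,40); q=proj(im,np.c_[p[0]+.02*np.cos(a),p[1]+.02*np.sin(a),0*a+z])
    cv2.polylines(v,[((q-o+.5)*4).astype(int)],True,(0,0,255),1)
a=np.linspace(0,6.28,40); q=proj(im,np.c_[.5435+.02*np.cos(a),-.365+.02*np.sin(a),0*a+.016]);cv2.polylines(v,[((q-o+.5)*4).astype(int)],True,(255,0,0),1)
cv2.imwrite("pics/g.png",v[:,:,::-1])
E
```

```text
[ 0.41940542 -0.21181161 -3.92448762] [ 0.54429018 -0.35789855  0.10805765]
```

View pics/g.png

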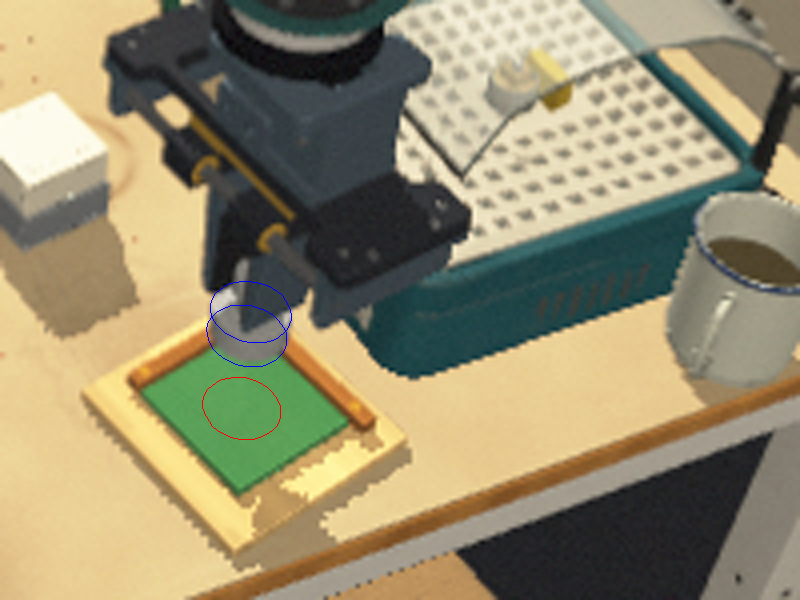

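Weight held upright, foot matching the TCP-based ring at crop (248,335); tile centre near crop (245,406), agreeing with the red ring.

Call:
{"name": "jog_arm", "arguments": {"targets": [{"gripper": 1,"dx": 0,"dy": -0.6,"dz": 0,"rx": 0,"ry": 0,"rz": 0},{"gripper": 1,"dx": 0,"dy": 0,"dz": -1,"rx": 0,"ry": 0,"rz": 0},{"gripper": 1,"dx": 0,"dy": 0,"dz": -1.2,"rx": 0,"ry": 0,"rz": 0},{"gripper": 1,"dx": 0,"dy": 0,"dz": -1,"rx": 0,"ry": 0,"rz": 0},{"gripper": 1,"dx": 0,"dy": 0,"dz": -0.6,"rx": 0,"ry": 0,"rz": 0},{"gripper": 1,"dx": 0,"dy": 0,"dz": -0.4,"rx": 0,"ry": 0,"rz": 0},{"gripper": 1,"dx": 0,"dy": 0,"dz": -0.3,"rx": 0,"ry": 0,"rz": 0},{"gripper": 1,"dx": 0,"dy": 0,"dz": 0,"rx": 0,"ry": 0,"rz": 0}]}}

```text
time: 19.75
tcp_pos: [0.5438, -0.3637, 0.062]
orientation: [180.0, -0.0, -171.4]
ft_force: [0.4, -0.1, -4.1]
grip_width: 0.0211
grip_force: 30.0
```

Call:
{"name": "jog_arm", "arguments": {"targets": [{"gripper": 1,"dx": 0,"dy": 0,"dz": -0.1,"rx": 0,"ry": 0,"rz": 0},{"gripper": 1,"dx": 0,"dy": 0,"dz": -0.1,"rx": 0,"ry": 0,"rz": 0},{"gripper": 1,"dx": 0,"dy": 0,"dz": 0,"rx": 0,"ry": 0,"rz": 0},{"gripper": 1,"dx": 0,"dy": 0,"dz": 0,"rx": 0,"ry": 0,"rz": 0},{"gripper": 1,"dx": 0,"dy": 0,"dz": 0,"rx": 0,"ry": 0,"rz": 0},{"gripper": 1,"dx": 0,"dy": 0,"dz": 0,"rx": 0,"ry": 0,"rz": 0},{"gripper": 1,"dx": 0,"dy": 0,"dz": 0,"rx": 0,"ry": 0,"rz": 0},{"gripper": 1,"dx": 0,"dy": 0,"dz": 0,"rx": 0,"ry": 0,"rz": 0}]}}

```text
time: 20.55
tcp_pos: [0.5439, -0.3637, 0.0603]
orientation: [-180.0, 0.0, -171.4]
ft_force: [0.8, -0.4, -3.6]
grip_width: 0.0211
grip_force: 30.0
```

Call:
{"name": "jog_arm", "arguments": {"targets": [{"gripper": 1,"dx": 0,"dy": 0,"dz": -0.05,"rx": 0,"ry": 0,"rz": 0},{"gripper": 1,"dx": 0,"dy": 0,"dz": 0,"rx": 0,"ry": 0,"rz": 0},{"gripper": 1,"dx": 0,"dy": 0,"dz": -0.05,"rx": 0,"ry": 0,"rz": 0},{"gripper": 1,"dx": 0,"dy": 0,"dz": 0,"rx": 0,"ry": 0,"rz": 0},{"gripper": 1,"dx": 0,"dy": 0,"dz": -0.05,"rx": 0,"ry": 0,"rz": 0},{"gripper": 1,"dx": 0,"dy": 0,"dz": 0,"rx": 0,"ry": 0,"rz": 0},{"gripper": 1,"dx": 0,"dy": 0,"dz": 0,"rx": 0,"ry": 0,"rz": 0},{"gripper": 1,"dx": 0,"dy": 0,"dz": 0,"rx": 0,"ry": 0,"rz": 0}]}}

```text
time: 21.35
tcp_pos: [0.5441, -0.364, 0.0592]
orientation: [-180.0, 0.0, -171.4]
ft_force: [-1.0, -0.7, 6.1]
grip_width: 0.0214
grip_force: 30.0
```

Call:
{"name": "jog_arm", "arguments": {"targets": [{"gripper": 2.5,"dx": 0,"dy": 0,"dz": 0,"rx": 0,"ry": 0,"rz": 0},{"gripper": 4,"dx": 0,"dy": 0,"dz": 0,"rx": 0,"ry": 0,"rz": 0},{"gripper": 6,"dx": 0,"dy": 0,"dz": 0,"rx": 0,"ry": 0,"rz": 0},{"gripper": 6,"dx": 0,"dy": 0,"dz": 0,"rx": 0,"ry": 0,"rz": 0},{"gripper": 6,"dx": 0,"dy": 0,"dz": 1,"rx": 0,"ry": 0,"rz": 0},{"gripper": 6,"dx": 0,"dy": 0,"dz": 3,"rx": 0,"ry": 0,"rz": 0},{"gripper": 6,"dx": 0,"dy": 0,"dz": 4,"rx": 0,"ry": 0,"rz": 0},{"gripper": 6,"dx": 0,"dy": 0,"dz": 4,"rx": 0,"ry": 0,"rz": 0}]}}

```text
time: 22.15
tcp_pos: [0.5436, -0.3635, 0.1805]
orientation: [180.0, -0.0, -171.4]
ft_force: [-0.3, -0.6, -0.7]
grip_width: 0.06
grip_force: 0.0
```

Call:
{"name": "jog_arm", "arguments": {"targets": [{"gripper": 6,"dx": 0,"dy": 2,"dz": 4,"rx": 0,"ry": 0,"rz": 0},{"gripper": 6,"dx": 0,"dy": 4,"dz": 2,"rx": 0,"ry": 0,"rz": 0},{"gripper": 6,"dx": 0,"dy": 4,"dz": 0,"rx": 0,"ry": 0,"rz": 0},{"gripper": 6,"dx": 0,"dy": 4,"dz": 0,"rx": 0,"ry": 0,"rz": 0},{"gripper": 6,"dx": 0,"dy": 4,"dz": 0,"rx": 0,"ry": 0,"rz": 0},{"gripper": 6,"dx": 0,"dy": 2,"dz": 0,"rx": 0,"ry": 0,"rz": 0},{"gripper": 6,"dx": 0,"dy": 0,"dz": 0,"rx": 0,"ry": 0,"rz": 0},{"gripper": 6,"dx": 0,"dy": 0,"dz": 0,"rx": 0,"ry": 0,"rz": 0}]}}

```text
time: 22.95
tcp_pos: [0.5441, -0.1638, 0.2395]
orientation: [-180.0, 0.0, -171.4]
ft_force: [-0.1, -0.8, 0.6]
grip_width: 0.06
grip_force: 0.0
```

```bash
python3 - <<'E'
from h import *
im=cam("side"); cv2.imwrite("pics/i.png",cv2.resize(im["color"][100:400,200:520],None,fx=1.9,fy=1.9,interpolation=cv2.INTER_CUBIC)[:,:,::-1])
E
```

```text
(no output)
```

View pics/i.png

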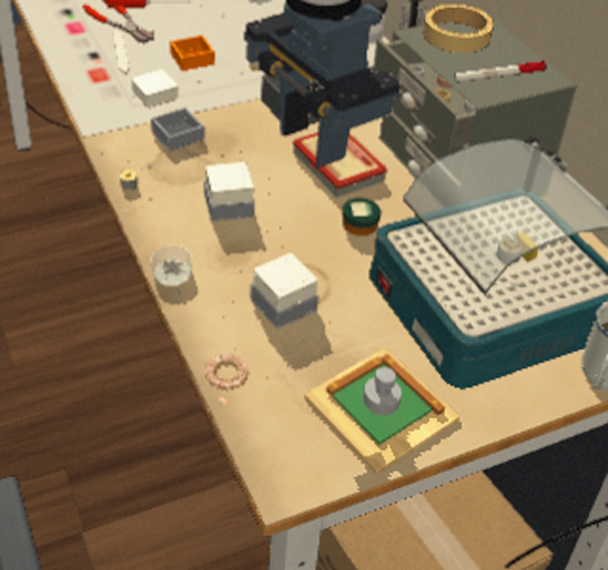

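The weight stands upright at (381,398), close to the tile's middle. The lid lies at (155,86) beside the open box, and the other two boxes are still closed.

```bash
python3 -c "
from plant import bot
print(bot.finish_job())"
```

```text
the job is handed in; nothing more can be done
None
```

I handed the job in: the first box I hefted was the heavy one (about 0.45 kg), and its weight now stands upright near the middle of the glass tile, with its lid on the worktop beside it and the other two boxes closed and not hefted; no verdict came back.

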